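# Roll a shaft into its vee cradle and clamp it

## Robot

A 7-joint arm with a two-finger parallel gripper is mounted at the origin on the work surface. World frame = base frame: x ahead of the robot, y to its left, z up, the work surface at z = 0. Lengths are in m, angles in rad, forces in N, time in s.
With the tool pointing down it reaches from about 0.4 to 0.875 m from the base axis. Payload 19.3 kg.
Tool frame: the origin (TCP) lies at the very end of the fingers, on their centre line; the grasp point (between the pads) lies 19 mm behind it; z points along the fingers, y is the line along which they close (so a half turn about z gives the same grasp; the last joint's range is limited). The gripper opens to 85 mm and grips with 20 to 120 N. Pads are 22 mm wide; open, the fingers measure 114 mm over their backs; the gripper's body (76 mm by 85 mm) begins 54 mm behind the grasp point. The pads swing forward as they close: fully open they stand 13 mm farther back than shut.
Start: joints at [1.136, 0.521, -0.036, 1.599, 0.021, 1.021, -0.113], TCP at [0.223, -0.584, 0.231] pointing down, gripper open.
Joint ranges: [-2.91, 2.91], [-0.3, 2.13], [-1.5, 1.42], [0.17, 2.43], [-1.26, 4.41], [0.16, 1.93], [-2.52, 2.52]. Speed limits (rad/s): [1.89, 1.89, 2.39, 2.39, 3.01, 3.01, 3.01].

## Interface

Orientations are given as [roll, pitch, yaw] about the fixed x, y, z axes, in that order (R = Rz(yaw) Ry(pitch) Rx(roll)).
In Python, from workcell import bot gives the robot as it stands.
- The arm moves only by the tool carry_out, never from a script. Its argument "rows" is a list that holds one entry, the list of rows, each a list of 4 numbers: the shift along the tool's x, y, z in m, then the turn about the tool's z in degrees. In form: [[[x, y, z, twist], ...]]. A call has 1 to 12 rows; each row is the pose to reach, as a shift and turn from the pose commanded when the call began, along the tool's axes at that moment; what a row does not reach only later rows make up. A row lasts 1/12 s, in which the tool goes at most 41.7 mm and 7.16 degrees, less where a joint would pass 70% of its speed; a pose out of reach is approached as far as the arm can. A call with a gripper value outside its range is refused whole. "grip" is the finger opening in m, from 0 to 0.0854, set as the call begins (left out, the last holds). The fingers move at their own pace and stop on an object; "grip_force" is the grip in N (left out, the last holds). Time passes only in rows, so rows that repeat a pose let the fingers close. It gives the time, the measured TCP pose, the force, the opening and the grip force at its end, in the units of the state.
- bot.observe(): the state, without advancing time (a new reading comes with each control period).
- bot.grab_frame(name): name is "scene" or "top"; returns a dict with "pixels" (400x640x3 uint8, red, green, blue), "K" (3x3 intrinsics, pixels), "pose" (4x4, takes a point from camera to world coordinates). Camera axes: x right, y down, z forward; pixel columns grow to the right and rows downward; lengths in m; the calibration is good to about 2 mm. A picture is of the moment at which its call begins. There is no depth.
- bot.job_done(): hands the job in; it is judged then, once.
Trained networks look in a picture, given as the dict that the camera call returned (one of the last four; its "shot" number tells which), for a name from the list of things; names that differ only in an ending like _2 or _b are one class to them, and where a whole thing is asked for, a point or a joint stands for the part that bears it (a point fixed in the world has none). Each returns a list of dicts, best first, with "conf" (0 to 1); they miss things now and then, are a little off and sometimes report something else, mostly with a low value. They report only what shows in the picture. A call takes as long as a camera call. They do not tell look-alikes from the thing itself.
- bot.look_for(picture, label): "position" ([column, row] in pixels, amid what is visible of it).
- bot.regions_of(picture, label): "region" (400x640 bool, what is visible of it) and "position" ([column, row] in pixels, amid what is visible of it).
- bot.spot_point(picture, label): "position" ([column, row] in pixels: a listed point, or the origin of a listed thing).
The state is a dict: "clock": time; "qpos": joint angles; "qd": joint speeds; "joint_efforts": joint torques, N m; "position": TCP position; "tool_rot": TCP orientation; "force": force on the tool from outside, world axes, zero at the start; "moment": the same for the moment, N m; "grip_width": finger opening in m; "finger_force": force on a finger pad.
Only numpy, scipy, OpenCV 4.12 (cv2) and the standard library are available. Lean on these libraries where they do the work, as an engineer would, in place of code of your own. Each camera call takes 0.05 s, during which the arm holds its last target. There are 200 camera calls.

## Task

Take the thick plain steel shaft off the bench and lay it to rest in the shallow notch at the robot's end of the cradle fixture, across both cheeks and about midway. Let go, then nudge it over the crest so that it rolls down the ramp on its own and centres itself in the vee, still untouched and with the clamp still open; once it lies still, swing the clamp arm right over and press its pad down onto the shaft. Leave everything else on the bench where it is.

Things in the scene. Friction and masses are not known exactly. Their poses are not given: they have to be found in the camera images.
- shaft: plain round steel shaft, 22 mm in diameter, 170 mm long, about 0.45 kg, lying loose on the bench. Origin at its centre (11 mm above the bench at the start); its y axis is the shaft's axis
- fixture: cradle fixture fixed to the bench: plywood base 205 x 180 x 12 mm (x from -115 to 90) with two like upright aluminium cheeks, 18 mm thick, centred at y = +50 and -50 mm; the 82 mm between them is open down to the base (but for the clamp's bracket). Origin at bench height under the bottom line of the vees; x from the notch to the clamp's hinge, away from the robot, y along a seated shaft, z up
- notch (a point): where the shaft's centre lies when it rests in the notch: (-72, 0, 58) mm in the fixture's frame, same axes. Top edge of the cheeks here, as (x, z) in the fixture's frame, mm: back of the notch (-106, 58) to (-100, 58), notch bottom (-74, 46), crest (-60, 49). Cheeks and shaft are smooth: some 2 to 8 N in +x at mid height takes the shaft over the crest; past it it rolls on by itself
- vee (a point): where the shaft's centre lies when it is seated in the vee: (0, 0, 40) mm in the fixture's frame, same axes. Top edge of the cheeks here, as (x, z) in the fixture's frame, mm: ramp from the crest (-60, 49) down to the vee's edge (-16, 40), vee bottom (0, 24), tall far flank up to (30, 54), flat to (45, 54). The vee is a right angle
- clamp (a joint): clamp arm's angle in rad: 0 = level, pad just touching a shaft seated in the vee; about 1.6 = upright, open (stops: -0.12 and 1.9). It closes by swinging towards the notch and down, midway between the cheeks. Hinge line parallel to the fixture's y through (62, 0, 62) mm in its frame. The hinge is stiff: the arm stays where it is left; 2 to 3 N at the ball moves it
- clamp_ball (a point): centre of the black ball handle, 26 mm across, on the free end of the clamp arm, 92 mm from the hinge line. The arm is a steel bar 20 mm wide and 10 mm thick; a round rubber pad is on its under side 62 mm from the hinge line
- rod: long thin dark threaded rod, 8 mm thick and 200 mm long, with a small wooden block on each end, lying parallel to the shaft; not to be moved. Origin under its middle
- motor: stepper motor, 42 mm square and 42 mm high with a 20 mm thin spindle on top; not to be moved. Origin at the centre of its underside
- bearing_block: aluminium pillow block, 30 x 64 x 34 mm; not to be moved. Origin at the centre of its underside
- offcut: wood offcut, 75 x 45 x 20 mm; not to be moved. Origin at the centre of its underside
- coupling: aluminium shaft coupling, a short upright tube 30 mm across and 30 mm high; not to be moved. Origin at the centre of its underside
Mind the look-alikes: they are no part of the job. Leave any pink look-alike of the shaft alone.

How it is judged:
On the way, in this order (a step that is already met when the one before it is completed fails the run):
1. the shaft rests, released, in the notch across both cheeks, about midway, with the clamp open (x of shaft in the frame of fixture between -0.078 and -0.068 m and z of shaft in the frame of fixture between 0.053 and 0.063 m and y of shaft in the frame of fixture between -0.025 and 0.025 m and angle between the y axis of shaft and the y axis of fixture, either way round below 0.06 rad and linear speed of shaft below 0.01 m/s and angular speed of shaft below 0.3 rad/s and contact force between the fingers and shaft below 0.1 N and value of joint clamp above 0.8 rad), for 0.2 s.
2. the shaft rolls down the ramp on its own, not touched by the fingers (x of shaft in the frame of fixture between -0.056 and -0.016 m and z of shaft in the frame of fixture between 0.045 and 0.067 m and contact force between the fingers and shaft below 0.1 N and angular speed of shaft above 2 rad/s), for 0.02 s.
3. the shaft lies still in the vee, untouched, with the clamp still open (x of shaft in the frame of fixture between -0.004 and 0.004 m and z of shaft in the frame of fixture between 0.0355 and 0.0435 m and y of shaft in the frame of fixture between -0.025 and 0.025 m and angle between the y axis of shaft and the y axis of fixture, either way round below 0.06 rad and linear speed of shaft below 0.01 m/s and angular speed of shaft below 0.3 rad/s and contact force between the fingers and shaft below 0.1 N and value of joint clamp above 0.8 rad), for 0.2 s.
At the end, for the whole second after the job is handed in: The shaft lies still and released in both vees (within 4 mm of the seat, about midway: within 25 mm along its axis) and the clamp arm is swung down onto it (within 0.035 rad of level) (x of shaft in the frame of fixture between -0.004 and 0.004 m and z of shaft in the frame of fixture between 0.0355 and 0.0435 m and y of shaft in the frame of fixture between -0.025 and 0.025 m and angle between the y axis of shaft and the y axis of fixture, either way round below 0.06 rad and linear speed of shaft below 0.01 m/s and angular speed of shaft below 0.3 rad/s and contact force between the fingers and shaft below 0.1 N and value of joint clamp between -0.035 and 0.035 rad); the robot touches nothing.
It fails at once if another thing on the bench (rod, motor, bearing block, offcut, coupling) is moved by more than 30 mm (distance of any of rod, motor, bearing_block, offcut, coupling from where it was at the start of the episode above 0.03 m).
It also fails if it takes over 67 s, if anything falls off the work surface, if the arm or the gripper's body presses on something with over 40 N, if the wrist force passes 120 N, or if a joint passes its speed limit or range.

## Working session

There is one attempt and no reset: what is moved stays moved. The work goes in short steps, Python scripts to look and compute and a tool call to move; the robot and the scene stay as the last step left them, time stands still between calls to the robot, and variables do not carry over. Pictures are saved under pics/ and viewed, at most 11 in all, crops included, and the job is handed in when it is done.

Besides the shell and the picture viewer there is one more tool, called after "Call:" as name(argument=value, ...), one argument or row to a line, values as JSON. carry_out: Moves the arm, as the interface text tells. Its arguments: {"type":"object","properties":{"rows":{"type":"array","items":{"type":"array","items":{"type":"array","items":{"type":"number"}}}},"grip":{"type":"number"},"grip_force":{"type":"number"}},"required":["rows"]}

```bash
mkdir -p pics; cat > h.py <<'E'
import numpy as np, cv2
from workcell import bot
def ray(f,px,z):
    K=np.array(f["K"]);T=np.array(f["pose"])
    d=T[:3,:3]@np.linalg.solve(K,[px[0],px[1],1.]);o=T[:3,3]
    return o+d*(z-o[2])/d[2]
def proj(f,P):
    K=np.array(f["K"]);T=np.array(f["pose"])
    c=T[:3,:3].T@(np.array(P)-T[:3,3]);u=K@c
    return u[:2]/u[2]
def save(f,n,crop=None,s=1):
    im=f["pixels"][:,:,::-1]
    if crop: a,b,c,d=crop; im=im[b:d,a:c]
    cv2.imwrite("pics/"+n,cv2.resize(im,None,fx=s,fy=s,interpolation=cv2.INTER_CUBIC))
E
python3 - <<'E'
from h import *
np.set_printoptions(precision=3,suppress=True)
s=bot.observe();print(s)
fs={n:bot.grab_frame(n) for n in("scene","top")}
zs=dict(shaft=.011,fixture=0,notch=.058,vee=.04,clamp_ball=.15,rod=0,motor=0,bearing_block=0,offcut=0,coupling=0)
for n,f in fs.items():
    save(f,n+"0.png"); print(n,np.array(f["pose"])[:3].ravel())
    for l,z in zs.items():
        for r in bot.spot_point(f,l)[:3]: print(n,l,round(r["conf"],2),np.round(r["position"],1),ray(f,r["position"],z))
E
```

```text
{'clock': 0.0, 'qpos': array([ 1.136,  0.522, -0.036,  1.6  ,  0.021,  1.021, -0.113]), 'qd': array([ 0.   ,  0.001, -0.   , -0.   , -0.002,  0.001,  0.   ]), 'joint_efforts': array([  0.   , -92.712,   1.98 , -36.993,   0.018,   0.008,   0.   ]), 'position': array([ 0.223, -0.584,  0.231]), 'tool_rot': array([-3.14 ,  0.   ,  0.365]), 'force': array([-0.763, -0.581,  0.553]), 'moment': array([-0.023,  0.012, -0.031]), 'finger_force': 0.0, 'grip_width': 0.08573829191702621}
scene [ 0.509  0.689 -0.516  1.208  0.86  -0.399  0.317 -0.513  0.012 -0.606
 -0.796  1.207]
scene shaft 0.63 [250.7 234.6] [ 0.442 -0.289  0.011]
scene shaft 0.6 [188.2 200.4] [ 0.221 -0.407  0.011]
scene fixture 0.59 [342.9 223.4] [ 0.543 -0.017  0.   ]
scene notch 0.55 [333.5 192.7] [ 0.461 -0.004  0.058]
scene notch 0.18 [381.9 199.6] [0.56  0.113 0.058]
scene vee 0.89 [342.5 216.6] [ 0.543 -0.021  0.04 ]
scene clamp_ball 0.73 [354.5 211.4] [ 0.608 -0.028  0.15 ]
scene rod 0.61 [223.2 247.3] [ 0.434 -0.379  0.   ]
scene motor 0.53 [256.1 286.8] [ 0.604 -0.351  0.   ]
scene offcut 0.57 [396.2 230.8] [0.651 0.11
[... 364 characters left out ...]
.011]
top shaft 0.6 [407.9 202.5] [ 0.458 -0.285  0.011]
top fixture 0.83 [311.7 170.9] [ 0.543 -0.03   0.   ]
top notch 0.61 [301.6 196.3] [ 0.472 -0.007  0.058]
top vee 0.63 [307.8 165.7] [ 0.552 -0.021  0.04 ]
top clamp_ball 0.71 [306.9 165. ] [ 0.537 -0.024  0.15 ]
top clamp_ball 0.68 [311.5 133.2] [ 0.61  -0.034  0.15 ]
top rod 0.78 [445.5 209.8] [ 0.439 -0.388  0.   ]
top motor 0.89 [434.5 146.6] [ 0.609 -0.361  0.   ]
top bearing_block 0.77 [246.1 175.4] [0.531 0.146 0.   ]
top offcut 0.97 [251.9 134.2] [0.643 0.131 0.   ]
top coupling 0.55 [308.9 167.6] [ 0.552 -0.023  0.   ]
top coupling 0.49 [356.5 151.4] [ 0.596 -0.151  0.   ]
top coupling 0.18 [306.2 163.3] [ 0.564 -0.016  0.   ]
```

View pics/top0.png

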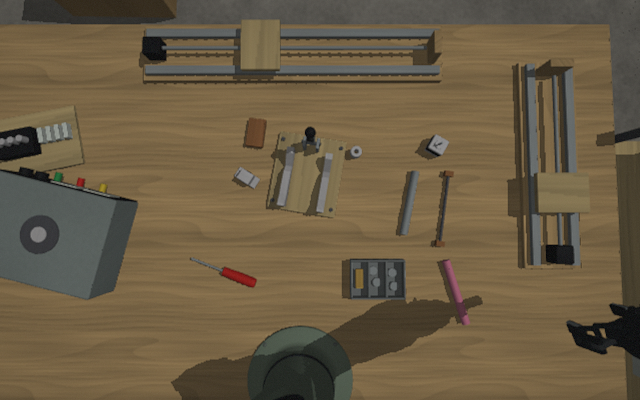

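View pics/scene0.png

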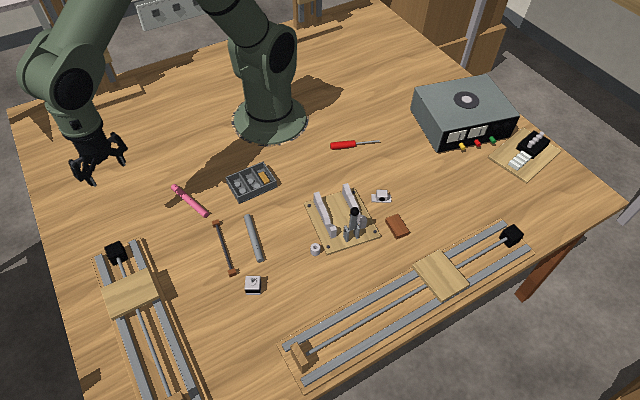

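Candidates in the top picture: the grey bar at (408,203), the pink look-alike at (457,292), and the thin dark rod with wooden ends at (444,208). The grey, thick, plain bar fits the description. I'll confirm it in a crop and measure the axes.

```bash
python3 - <<'E'
from h import *
np.set_printoptions(precision=4,suppress=True)
f=bot.grab_frame("top")
save(f,"crop1.png",(230,110,470,260),3.3)
for r in bot.regions_of(f,"shaft"):
    m=r["region"].astype(np.uint8)
    pts=np.argwhere(m)[:,::-1].astype(np.float32)
    rc=cv2.minAreaRect(pts);b=cv2.boxPoints(rc);print("shaft",r["conf"],r["position"],rc, np.median(f["pixels"][m>0],0))
    w=np.array([ray(f,p,.013)[:2] for p in pts]); c=w.mean(0);u=np.linalg.svd(w-c,full_matrices=False)[2][0]
    t=(w-c)@u;print(" world c",c+u*(t.max()+t.min())/2,"ang",np.degrees(np.arctan2(u[1],u[0])),"len",np.ptp(t),"wid",np.ptp((w-c)@[-u[1],u[0]]))
for l in("fixture","clamp"):
  for r in bot.regions_of(f,l):
    pts=np.argwhere(r["region"])[:,::-1].astype(np.float32);print(l,r["conf"],r["position"],cv2.minAreaRect(pts),len(pts))
    if l=="fixture":
        w=np.array([ray(f,p,.012)[:2] for p in cv2.convexHull(pts)[:,0]]).astype(np.float32);rr=cv2.minAreaRect(w);print(rr,cv2.boxPoints(rr))
E
```

```text
shaft 0.95 [456.3, 292.5] ((455.80621337890625, 291.40093994140625), (68.92375946044922, 9.178641319274902), 72.07208251953125) [119.  71.  80.]
 world c [ 0.2266 -0.4055] ang -163.07373478901354 len 0.1760860087586588 wid 0.02406561953316999
shaft 0.94 [408.5, 201.5] ((409.1717834472656, 201.72320556640625), (8.841046333312988, 64.13267517089844), 10.784297943115234) [ 98. 101.  97.]
 world c [ 0.4602 -0.2878] ang 168.4140147450139 len 0.16974742104194313 wid 0.023244216972845462
fixture 0.87 [310.7, 172.6] ((307.8049011230469, 169.35693359375), (69.65068817138672, 87.22563934326172), 9.688786506652832) 5429
((0.5467022657394409, -0.020553410053253174), (0.1844591200351715, 0.23264922201633453), 80.28333282470703) [[ 0.4165 -0.0918]
 [ 0.6458 -0.1311]
 [ 0.6769  0.0507]
 [ 0.4476  0.09  ]]
clamp 0.67 [312.1, 132.7] ((310.0, 135.0), (18.0, 10.0), 90.0) 156
```

View pics/crop1.png

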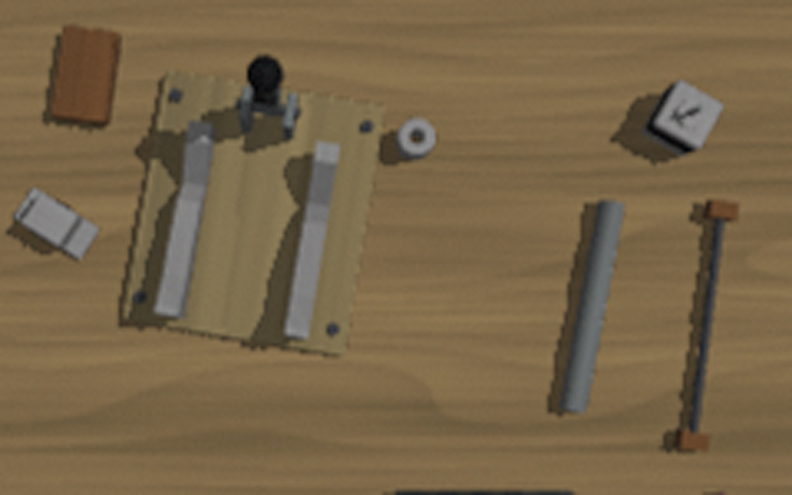

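The crop confirms it: the grey bar at top pixel (409,202) is the plain shaft, about 170 mm long and 23 mm wide. The dark rod with wooden ends is separate, and the fixture's clamp is upright. Next I'll fit the fixture pose from the corners visible in the crop.

```bash
python3 - <<'E'
from h import *
from scipy.optimize import least_squares
np.set_printoptions(precision=4,suppress=True)
f=bot.grab_frame("top");g=bot.grab_frame("scene")
C=[((-115,90,12),(120,322)),((90,90,12),(163,72)),((90,-90,12),(386,100)),((-115,-90,12),(342,354)),
((-106,59,58),(155,313)),((-106,41,58),(181,318)),((-106,-41,58),(284,333)),((-106,-59,58),(306,338)),
((45,59,54),(190,120)),((45,41,54),(214,122)),((45,-41,54),(316,142)),((45,-59,54),(340,144))]
P=np.array([c[0] for c in C])/1000;Q=np.array([c[1] for c in C])/3.3+[230,110]-.35
def W(p,P):
    c,s=np.cos(p[2]),np.sin(p[2]);return np.c_[p[0]+c*P[:,0]-s*P[:,1],p[1]+s*P[:,0]+c*P[:,1],P[:,2]]
res=lambda p:np.ravel([proj(f,w) for w in W(p,P)]-Q)
r=least_squares(res,[.545,-.02,-.17],loss="soft_l1");print(r.x,np.degrees(r.x[2]));print(res(r.x).reshape(-1,2))
p=r.x
# overlay on scene
im=g["pixels"][:,:,::-1].copy();im=cv2.resize(im[150:290,210:420],None,fx=3.7,fy=3.7,interpolation=cv2.INTER_CUBIC)
def L(A,col):
    q=[((proj(g,w)-[210,150]+.5)*3.7) for w in W(p,np.array(A)/1000.)];cv2.polylines(im,[np.int32(q)],False,col,1)
L([(-115,-90,12),(90,-90,12),(90,90,12),(-115,90,12),(-115,-90,12)],(0,0,255))
for y in(41,59,-41,-59):L([(x,y,z) for x,z in[(-106,58),(-100,58),(-74,46),(-60,49),(-16,40),(0,24),(30,54),(45,54)]],(0,255,0))
a=np.radians(-11.6);u=np.array([np.cos(a),np.sin(a)]);c=np.array([.4602,-.2878])
q=[(proj(g,[*(c+t*u),.022])-[210,150]+.5)*3.7 for t in(-.085,.085)];cv2.polylines(im,[np.int32(q)],False,(255,0,255),1)
cv2.imwrite("pics/ov.png",im)
s=bot.observe();print(W(p,np.array([[-.072,0,.058],[0,0,.04]])))
yaw=s["tool_rot"][2]
R=np.array([[np.cos(yaw),np.sin(yaw)],[np.sin(yaw),-np.cos(yaw)]])
d=c-s["position"][:2];print("tool shift",R.T@d, yaw)
E
```

```text
[ 0.5462 -0.0191 -0.1606] -9.2015961146201
[[ 0.5986 -0.5811]
 [ 0.4687 -0.6638]
 [-0.4666  1.5074]
 [ 0.7589  0.6106]
 [-0.0048 -0.0262]
 [-0.8079 -0.3993]
 [ 0.2395  0.2619]
 [ 0.6598 -0.1095]
 [-0.544  -0.0406]
 [-0.8359  0.4716]
 [ 0.0814 -0.4909]
 [-0.1995  0.0231]]
[[ 0.4751 -0.0076  0.058 ]
 [ 0.5462 -0.0191  0.04  ]]
tool shift [ 0.3272 -0.192 ] 0.3648064518268255
```

View pics/ov.png

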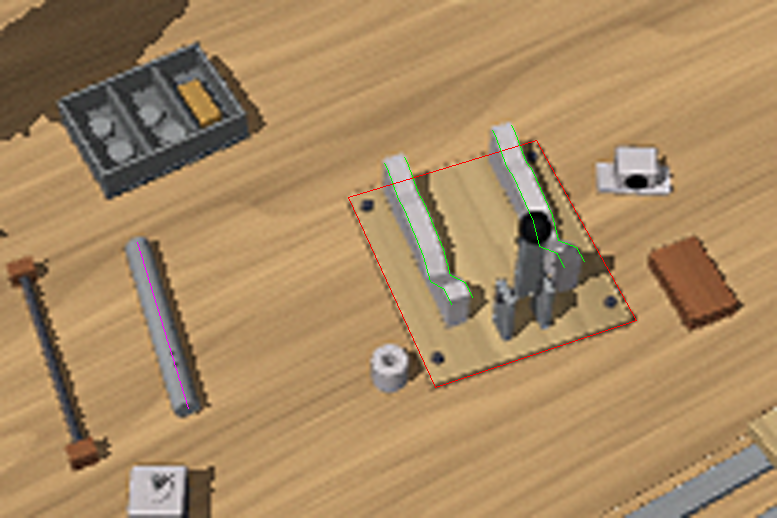

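The overlay in the scene camera agrees with the fit to about one pixel. Fixture pose: (0.546, -0.019), yaw -9.2°. Shaft: (0.460, -0.288), axis at -11.6°. Moving above the shaft.

Call:
carry_out(
  rows=[
    [[0.327, -0.192, 0.1, 32.5], [0.327, -0.192, 0.1, 32.5], [0.327, -0.192, 0.1, 32.5], [0.327, -0.192, 0.1, 32.5], [0.327, -0.192, 0.1, 32.5], [0.327, -0.192, 0.1, 32.5], [0.327, -0.192, 0.1, 32.5], [0.327, -0.192, 0.1, 32.5], [0.327, -0.192, 0.1, 32.5], [0.327, -0.192, 0.1, 32.5], [0.327, -0.192, 0.1, 32.5], [0.327, -0.192, 0.1, 32.5]],
  ],
  grip=0.05,
  grip_force=40,
)

```text
clock: 2.4
position: [0.4605, -0.2869, 0.131]
tool_rot: [-3.141, 0.0, -0.2]
force: [-0.1, -0.9, 0.0]
grip_width: 0.0498
finger_force: 0.0
```

```bash
python3 - <<'E'
from h import *
np.set_printoptions(precision=4,suppress=True)
s=bot.observe();print(s["clock"],s["position"],np.degrees(s["tool_rot"]),s["grip_width"],s["qpos"])
f=bot.grab_frame("scene");save(f,"s2.png",(200,150,380,290),4)
yaw=s["tool_rot"][2];R=np.array([[np.cos(yaw),np.sin(yaw)],[np.sin(yaw),-np.cos(yaw)]])
print(R.T@(np.array([.4602,-.2878])-s["position"][:2]))
E
```

```text
2.4 [ 0.4605 -0.2869  0.131 ] [-179.9874    0.0268  -11.4625] 0.049758635722815935 [ 0.417   0.5267  0.042   1.9094 -0.0326  0.7066 -1.2927]
[-0.0001  0.001 ]
```

View pics/s2.png

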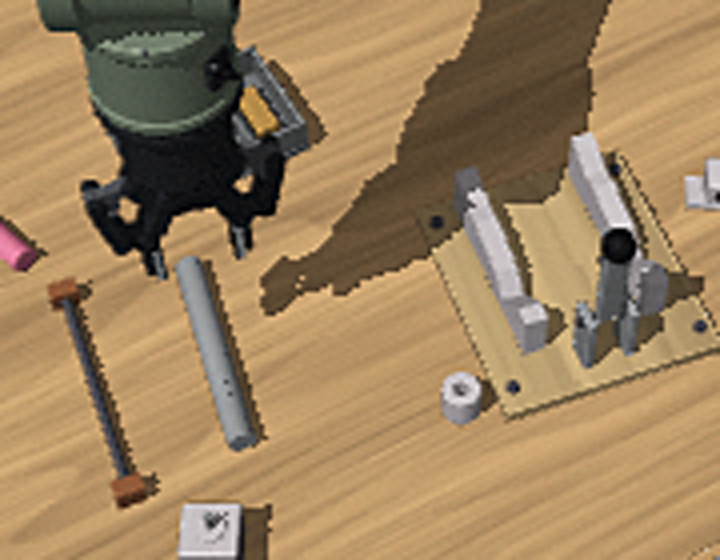

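The fingers straddle the shaft in plan (fingertips near crop px (160,270) and (240,245), shaft between them). Going down to grip.

Call:
carry_out(
  rows=[
    [[0, 0.001, 0.04, 0], [0, 0.001, 0.08, 0], [0, 0.001, 0.105, 0], [0, 0.001, 0.118, 0], [0, 0.001, 0.125, 0], [0, 0.001, 0.125, 0]],
  ],
)

```text
clock: 2.95
position: [0.4586, -0.2897, 0.0055]
tool_rot: [3.142, 0.002, -0.204]
force: [-0.0, 0.8, 0.2]
grip_width: 0.0501
finger_force: 0.0
```

Call:
carry_out(
  rows=[
    [[0, 0, 0, 0], [0, 0, 0, 0], [0, 0, 0, 0], [0, 0, 0, 0], [0, 0, 0, 0], [0, 0, 0, 0]],
  ],
  grip=0.015,
  grip_force=60,
)

```text
clock: 3.45
position: [0.4603, -0.2895, 0.0078]
tool_rot: [3.141, -0.002, -0.203]
force: [-2.2, -0.5, 8.8]
grip_width: 0.0194
finger_force: 58.4
```

Call:
carry_out(
  rows=[
    [[0, 0, -0.02, 0], [0, 0, -0.04, 0], [0, 0, -0.06, 0], [0, 0, -0.06, 0]],
  ],
)

```text
clock: 3.78
position: [0.4613, -0.2899, 0.0702]
tool_rot: [3.14, -0.005, -0.203]
force: [0.7, -0.5, -3.0]
grip_width: 0.0195
finger_force: 60.6
```

```bash
python3 - <<'E'
from h import *
s=bot.observe();print(s["position"],s["force"],s["moment"],s["grip_width"],s["finger_force"])
f=bot.grab_frame("scene");save(f,"s3.png",(200,160,320,250),6)
E
```

```text
[ 0.46128328 -0.28990439  0.07023   ] [ 0.70266298 -0.51984736 -3.04679278] [-0.14766278 -0.18703829 -0.022122  ] 0.01954522421512759 60.565277338027954
```

View pics/s3.png

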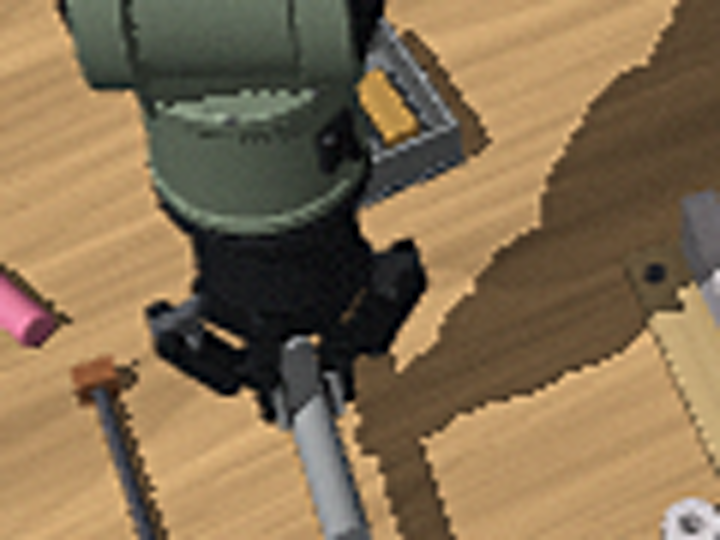

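The shaft is held, but the width (19.4 mm against 22 mm) shows the pads caught it about 5 mm above its axis. I'll set it back down and regrasp deeper.

Call:
carry_out(
  rows=[
    [[0, 0, 0.02, 0], [0, 0, 0.04, 0], [0, 0, 0.052, 0], [0, 0, 0.058, 0], [0, 0, 0.06, 0], [0, 0, 0.06, 0], [0, 0, 0.06, 0]],
  ],
)

```text
clock: 4.42
position: [0.4599, -0.289, 0.0065]
tool_rot: [3.141, -0.0, -0.203]
force: [-0.9, -0.0, 1.3]
grip_width: 0.0191
finger_force: 63.5
```

Call:
carry_out(
  rows=[
    [[0, 0, 0, 0], [0, 0, 0, 0], [0, 0, 0, 0], [0, 0, 0.002, 0], [0, 0, 0.004, 0], [0, 0, 0.006, 0], [0, 0, 0.006, 0], [0, 0, 0.006, 0]],
  ],
  grip=0.045,
)

```text
clock: 5.08
position: [0.4596, -0.2888, 0.0001]
tool_rot: [-3.142, 0.0, -0.202]
force: [0.6, -0.0, 0.4]
grip_width: 0.045
finger_force: 0.0
```

Call:
carry_out(
  rows=[
    [[0, 0, 0, 0], [0, 0, 0, 0], [0, 0, 0, 0], [0, 0, 0, 0], [0, 0, 0, 0], [0, 0, 0, 0]],
  ],
  grip=0.015,
)

```text
clock: 5.58
position: [0.4598, -0.2889, 0.0006]
tool_rot: [3.142, -0.0, -0.203]
force: [-1.0, 0.3, 5.6]
grip_width: 0.02
finger_force: 58.5
```

Call:
carry_out(
  rows=[
    [[0, 0, -0.03, 0], [0, 0, -0.07, 0], [0, 0, -0.11, -6], [0, 0, -0.14, -13], [-0.01, -0.04, -0.14, -20], [-0.02, -0.08, -0.14, -27], [-0.03, -0.12, -0.14, -34], [-0.0416, -0.16, -0.14, -41], [-0.0416, -0.2, -0.14, -48], [-0.0416, -0.24, -0.14, -55], [-0.0416, -0.27, -0.14, -62], [-0.0416, -0.2787, -0.14, -69]],
  ],
)

```text
clock: 6.58
position: [0.4756, -0.0023, 0.1405]
tool_rot: [-3.141, -0.002, 1.013]
force: [-0.4, 0.4, -4.9]
grip_width: 0.0198
finger_force: 60.3
```

Call:
carry_out(
  rows=[
    [[0, 0, 0, -7], [0, 0, 0, -14], [0, 0, 0, -20], [0, 0, 0, -23.4], [0, 0, 0, -23.4], [0, 0, 0, -23.4]],
  ],
)

```text
clock: 7.08
position: [0.4748, -0.0077, 0.1402]
tool_rot: [-3.141, -0.0, 1.408]
force: [0.1, -0.1, -4.3]
grip_width: 0.0199
finger_force: 60.3
```

```bash
python3 - <<'E'
from h import *
np.set_printoptions(precision=4,suppress=True)
s=bot.observe();print(s["position"],np.degrees(s["tool_rot"]),s["force"],s["moment"],s["grip_width"],s["qpos"])
f=bot.grab_frame("scene")
p=s["position"];yaw=s["tool_rot"][2];u=np.array([np.cos(yaw),np.sin(yaw),0])
im=cv2.resize(f["pixels"][110:260,270:430,::-1],None,fx=4,fy=4,interpolation=cv2.INTER_CUBIC)
for z in(.0104,):
    q=[(proj(f,p+[0,0,z]+t*u)-[270,110]+.5)*4 for t in(-.085,.085)];cv2.polylines(im,[np.int32(q)],False,(255,0,255),1)
cv2.imwrite("pics/s4.png",im)
fx=np.array([.5462,-.0191]);a=-.1606;Rf=np.array([[np.cos(a),-np.sin(a)],[np.sin(a),np.cos(a)]])
print("in fixture",Rf.T@(p[:2]-fx), "yaw err deg",np.degrees(yaw)-80.8)
E
```

```text
[ 0.4748 -0.0077  0.1402] [-179.9757   -0.0001   80.6507] [ 0.1421 -0.1477 -4.2514] [ 0.0688 -0.0065 -0.0416] 0.019945049524545927 [ 0.2167  0.4465 -0.416   2.0542  0.2761  0.6939 -0.5402]
in fixture [-0.0723 -0.0001] yaw err deg -0.14925389023372304
```

View pics/s4.png

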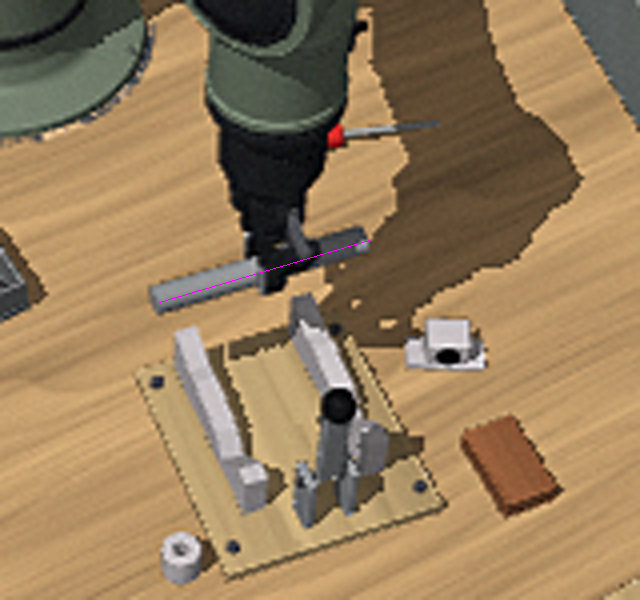

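The shaft is level, midway and over the notch (crop px (155,297) to (365,242)). Lowering.

Call:
carry_out(
  rows=[
    [[0, 0, 0.035, 0], [0, 0, 0.065, 0], [0, 0, 0.08, 0], [0, 0, 0.086, 0], [0, 0, 0.089, 0], [0, 0, 0.091, 0], [0, 0, 0.092, 0], [0, 0, 0.092, 0], [0, 0, 0.092, 0]],
  ],
)

```text
clock: 7.88
position: [0.4755, -0.0075, 0.049]
tool_rot: [3.14, -0.0, 1.41]
force: [0.3, -0.1, -4.0]
grip_width: 0.0198
finger_force: 60.1
```

Call:
carry_out(
  rows=[
    [[0, 0, 0.001, 0], [0, 0, 0.002, 0], [0, 0, 0.003, 0], [0, 0, 0.003, 0], [0, 0, 0.003, 0]],
  ],
)

```text
clock: 8.3
position: [0.4756, -0.0076, 0.0471]
tool_rot: [3.14, 0.001, 1.41]
force: [-11.9, -0.1, 47.0]
grip_width: 0.0201
finger_force: 65.9
```

Call:
carry_out(
  rows=[
    [[0, -0.0005, -0.001, 0], [0, -0.001, -0.0018, 0], [0, -0.001, -0.0018, 0], [0, -0.001, -0.0018, 0]],
  ],
)

```text
clock: 8.63
position: [0.4743, -0.0074, 0.0473]
tool_rot: [3.141, -0.0, 1.41]
force: [-1.4, -0.0, 8.4]
grip_width: 0.0197
finger_force: 61.5
```

Call:
carry_out(
  rows=[
    [[0, 0, 0, 0], [0, 0, 0, 0], [0, 0, 0, 0], [0, 0, 0, 0], [0, 0, 0, 0], [0, 0, 0, 0]],
  ],
  grip=0.045,
)

```text
clock: 9.13
position: [0.4741, -0.0073, 0.0471]
tool_rot: [-3.142, -0.0, 1.41]
force: [0.8, 0.0, -0.3]
grip_width: 0.0451
finger_force: 0.0
```

Call:
carry_out(
  rows=[
    [[0, 0, -0.01, 0], [0, 0, -0.03, 0], [0, 0, -0.06, 0], [0, 0, -0.075, 0], [0, 0, -0.08, 0], [0, 0, -0.08, 0]],
  ],
)

```text
clock: 9.63
position: [0.4747, -0.0075, 0.1286]
tool_rot: [3.139, -0.0, 1.41]
force: [-0.3, -0.1, -0.4]
grip_width: 0.0447
finger_force: 0.0
```

```bash
python3 - <<'E'
from h import *
np.set_printoptions(precision=4,suppress=True)
s=bot.observe();print(s["clock"],s["position"],np.degrees(s["tool_rot"]))
f=bot.grab_frame("scene")
im=cv2.resize(f["pixels"][140:260,270:420,::-1],None,fx=4.5,fy=4.5,interpolation=cv2.INTER_CUBIC)
c=np.array([.4751,-.0076,.069]);a=1.4102;u=np.array([np.cos(a),np.sin(a),0])
q=[(proj(f,c+t*u)-[270,140]+.5)*4.5 for t in(-.085,.085)];cv2.polylines(im,[np.int32(q)],False,(255,0,255),1)
cv2.imwrite("pics/s5.png",im)
for n in("scene","top"):
    g=bot.grab_frame(n)
    for r in bot.regions_of(g,"shaft"):
        if r["conf"]<.4: continue
        w=np.array([ray(g,p,.06)[:2] for p in np.argwhere(r["region"])[:,::-1]]);print(n,r["conf"],r["position"],w.mean(0),w.min(0),w.max(0))
E
```

```text
9.6333 [ 0.4747 -0.0075  0.1286] [179.8608  -0.0133  80.7737]
scene 0.6 [332.2, 192.3] [ 0.472  -0.0124] [ 0.4467 -0.0985] [0.497  0.0752]
top 0.81 [454.5, 294.6] [ 0.2364 -0.3883] [ 0.1564 -0.4196] [ 0.3151 -0.3558]
```

View pics/s5.png

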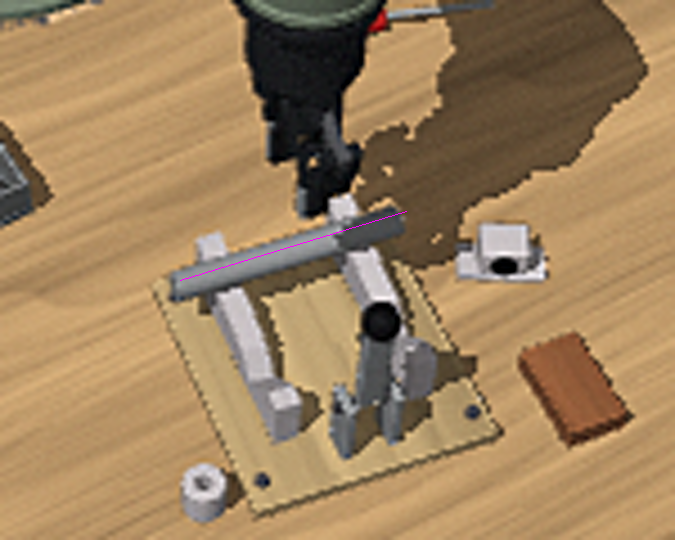

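The shaft lies across both cheeks in the notch (crop px (175,285) to (405,215)), released and level. Now I'll close the fingers and go down behind it.

Call:
carry_out(
  rows=[
    [[0, -0.02, 0, 0], [0, -0.045, 0, 0], [0, -0.05, 0, 0], [0, -0.05, 0, 0], [0, -0.05, 0, 0], [0, -0.05, 0.03, 0], [0, -0.05, 0.06, 0], [0, -0.05, 0.08, 0], [0, -0.05, 0.085, 0], [0, -0.05, 0.085, 0]],
  ],
  grip=0,
)

```text
clock: 10.72
position: [0.4246, 0.0009, 0.041]
tool_rot: [-3.139, 0.0, 1.411]
force: [-0.5, -0.3, 0.5]
grip_width: 0.0
finger_force: 0.0
```

Call:
carry_out(
  rows=[
    [[0, 0.004, 0, 0], [0, 0.008, 0, 0], [0, 0.012, 0, 0], [0, 0.015, 0, 0], [0, 0.018, 0, 0], [0, 0.018, 0, 0]],
  ],
)

```text
clock: 11.22
position: [0.4433, -0.0024, 0.0425]
tool_rot: [3.141, -0.0, 1.41]
force: [-0.4, 0.2, -0.4]
grip_width: -0.0
finger_force: 0.0
```

Call:
carry_out(
  rows=[
    [[0, 0.002, 0, 0], [0, 0.004, 0, 0], [0, 0.006, 0, 0], [0, 0.006, 0, 0]],
  ],
)

```text
clock: 11.55
position: [0.4487, -0.0032, 0.0421]
tool_rot: [3.141, -0.0, 1.41]
force: [-0.7, -0.5, -0.1]
grip_width: -0.0
finger_force: 0.0
```

Call:
carry_out(
  rows=[
    [[0, 0.002, 0, 0], [0, 0.004, 0, 0], [0, 0.004, 0, 0]],
  ],
)

```text
clock: 11.8
position: [0.4525, -0.0038, 0.0421]
tool_rot: [-3.142, -0.0, 1.41]
force: [-0.7, -0.4, 1.0]
grip_width: -0.0
finger_force: 0.2
```

Call:
carry_out(
  rows=[
    [[0, 0.002, 0, 0], [0, 0.004, 0, 0], [0, 0.004, 0, 0]],
  ],
)

```text
clock: 12.05
position: [0.4568, -0.0044, 0.0421]
tool_rot: [3.141, -0.0, 1.41]
force: [-0.4, -1.2, -0.5]
grip_width: -0.0002
finger_force: 0.2
```

Call:
carry_out(
  rows=[
    [[0, 0.0015, 0, 0], [0, 0.003, 0, 0], [0, 0.003, 0, 0]],
  ],
)

```text
clock: 12.3
position: [0.4596, -0.0049, 0.0421]
tool_rot: [3.141, -0.0, 1.41]
force: [-1.4, -0.0, 0.3]
grip_width: -0.0
finger_force: 0.3
```

```bash
cat > st.py <<'E'
from h import *
np.set_printoptions(precision=4,suppress=True)
s=bot.observe();a=-.1606;Rf=np.array([[np.cos(a),-np.sin(a)],[np.sin(a),np.cos(a)]])
F=lambda p:Rf.T@(np.array(p)[:2]-[.5462,-.0191])
print(s["clock"],"tool fix",F(s["position"]),s["position"][2],"F",Rf.T@s["force"][:2],s["force"][2],s["finger_force"])
f=bot.grab_frame("scene")
for r in bot.regions_of(f,"shaft"):
    P=np.array([F(ray(f,p,.058)) for p in np.argwhere(r["region"])[:,::-1]])
    if len(P): print(r["conf"],r["position"],"shaft fix@z58",P.mean(0),P.min(0),P.max(0))
E
python3 st.py
```

```text
12.3 tool fix [-0.0877  0.0001] 0.04211707332071554 F [-1.3667 -0.2621] 0.3411812947370062 0.29700019396841526
0.68 [190.5, 199.6] shaft fix@z58 [-0.221  -0.4314] [-0.3037 -0.4746] [-0.1403 -0.3868]
0.65 [334.7, 196.6] shaft fix@z58 [-0.0669 -0.0012] [-0.0798 -0.0867] [-0.0541  0.0832]
```

Call:
carry_out(
  rows=[
    [[0, 0.0015, 0, 0], [0, 0.003, 0, 0], [0, 0.0045, 0, 0], [0, 0.006, 0, 0]],
  ],
)

```text
clock: 12.73
position: [0.4656, -0.0059, 0.0422]
tool_rot: [3.141, -0.0, 1.41]
force: [-0.5, -0.3, 0.8]
grip_width: -0.0
finger_force: 0.0
```

```bash
python3 st.py
```

```text
12.7333 tool fix [-0.0817  0.0002] 0.042152924943061915 F [-0.415 -0.37 ] 0.8279054932849985 0.0
0.63 [337.9, 197.3] shaft fix@z58 [-0.0531  0.0017] [-0.0664 -0.0836] [-0.0382  0.0824]
0.55 [187.8, 199.8] shaft fix@z58 [-0.2229 -0.4322] [-0.3026 -0.4746] [-0.1429 -0.3897]
```

The shaft is past the crest and rolling free. I'll hold still while it seats.

Call:
carry_out(
  rows=[
    [[0, -0.003, 0, 0], [0, -0.006, 0, 0], [0, -0.006, 0, 0], [0, -0.006, 0, 0], [0, -0.006, 0, 0], [0, -0.006, 0, 0], [0, -0.006, 0, 0], [0, -0.006, 0, 0], [0, -0.006, 0, 0], [0, -0.006, 0, 0], [0, -0.006, 0, 0], [0, -0.006, 0, 0]],
  ],
)

```text
clock: 13.83
position: [0.4592, -0.0049, 0.0421]
tool_rot: [-3.142, 0.0, 1.41]
force: [-0.3, 0.7, -0.3]
grip_width: -0.0004
finger_force: 0.0
```

```bash
sed -i 's/\.058)/.04)/' st.py; cat >> st.py <<'E'
save(f,"s6.png",(270,140,420,260),4.5)
E
python3 st.py
python3 - <<'E'
from h import *
np.set_printoptions(precision=4,suppress=True)
fs=[bot.grab_frame(n) for n in("scene","top")]
for g in fs:
  for l in("clamp_ball",): 
    for r in bot.spot_point(g,l)[:2]: print(l,r["conf"],r["position"],ray(g,r["position"],.154))
a=-.1606
for t in(1.3,1.45,1.6,1.75):
    x=.062-.092*np.cos(t);w=[.5462+np.cos(a)*x,-.0191+np.sin(a)*x,.062+.092*np.sin(t)];print(t,x,w[2],[proj(g,w) for g in fs])
E
```

```text
13.8333 tool fix [-0.0881  0.0001] 0.04208607572354016 F [-0.3919  0.6486] -0.2701923762889073 0.0
0.88 [334.4, 218.3] shaft fix@z58 [-0.0035 -0.0143] [-0.0169 -0.0918] [0.0098 0.0841]
0.6 [189.4, 202.9] shaft fix@z58 [-0.2366 -0.4316] [-0.3188 -0.4753] [-0.1555 -0.3889]
clamp_ball 0.66 [353.0, 210.9] [ 0.6062 -0.033   0.154 ]
clamp_ball 0.34 [226.0, 250.1] [ 0.5448 -0.3934  0.154 ]
clamp_ball 0.52 [312.3, 129.3] [ 0.618  -0.0358  0.154 ]
1.3 0.037390107766537964 0.15064735305838176 [array([350.8291, 204.782 ]), array([307.6135, 144.8317])]
1.45 0.05091374521820227 0.15332959517545813 [array([352.8137, 207.7933]), array([308.5306, 138.7665])]
1.6 0.06468635605171857 0.15396077147981846 [array([354.8111, 211.343 ]), array([309.4997, 132.7803])]
1.75 0.07839863711975327 0.15252670711240218 [array([356.7688, 215.3478]), array([310.4918, 127.0522])]
```

View pics/s6.png

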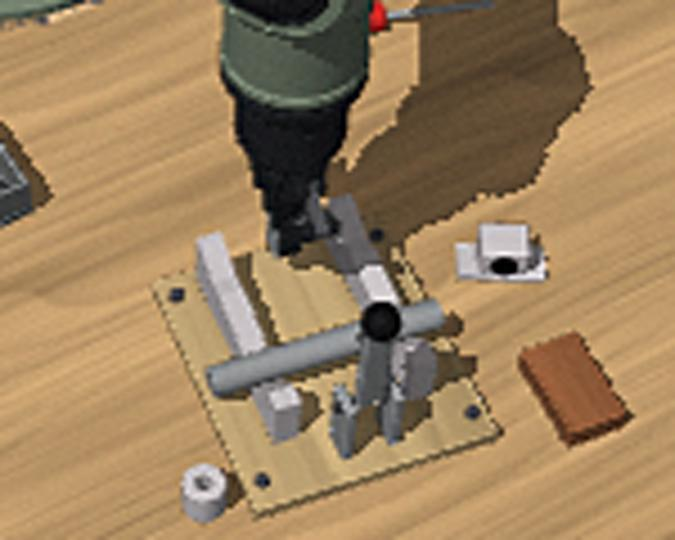

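The shaft is seated in both vees, untouched, with the clamp upright (ball at crop px (380,321)). I'll go up, over and down behind the ball.

Call:
carry_out(
  rows=[
    [[0, 0, -0.04, 0], [0, 0, -0.08, 0], [0, 0, -0.12, 0], [0, 0, -0.16, 0], [0, 0.02, -0.19, 0], [0, 0.06, -0.2, 0], [0, 0.1, -0.2, 0], [0, 0.14, -0.2, 0], [0, 0.18, -0.2, 0], [0, 0.2, -0.2, 0], [0, 0.202, -0.2, 0], [0, 0.202, -0.2, 0]],
  ],
)

```text
clock: 15.13
position: [0.6589, -0.0371, 0.2411]
tool_rot: [-3.14, -0.0, 1.41]
force: [-1.2, 0.7, -0.5]
grip_width: -0.0002
finger_force: 0.0
```

Call:
carry_out(
  rows=[
    [[0, 0, 0.03, 0], [0, 0, 0.06, 0], [0, 0, 0.085, 0], [0, 0, 0.095, 0], [0, 0, 0.095, 0], [0, 0, 0.095, 0]],
  ],
)

```text
clock: 15.63
position: [0.6586, -0.037, 0.1482]
tool_rot: [3.141, -0.0, 1.41]
force: [-0.3, 0.3, 1.2]
grip_width: -0.0
finger_force: 0.0
```

```bash
python3 st.py
```

```text
15.6333 tool fix [0.1138 0.0003] 0.14815343878294854 F [-0.2942  0.2356] 1.1903174836688646 0.0
0.83 [332.8, 219.2] shaft fix@z58 [-0.0035 -0.0367] [-0.0169 -0.0918] [0.0094 0.0234]
0.76 [190.2, 202.3] shaft fix@z58 [-0.2346 -0.4311] [-0.3199 -0.4753] [-0.1529 -0.3869]
```

Call:
carry_out(
  rows=[
    [[0, -0.01, 0, 0], [0, -0.02, 0, 0], [0, -0.03, 0, 0], [0, -0.04, 0, 0], [0, -0.05, 0.002, 0], [0, -0.06, 0.005, 0], [0, -0.068, 0.008, 0], [0, -0.075, 0.011, 0], [0, -0.082, 0.015, 0], [0, -0.088, 0.02, 0], [0, -0.088, 0.02, 0]],
  ],
)

```text
clock: 16.65
position: [0.5704, -0.023, 0.1262]
tool_rot: [-3.14, 0.0, 1.411]
force: [-0.8, 0.2, -0.5]
grip_width: -0.0002
finger_force: 0.0
```

```bash
cat > ball.py <<'E'
from h import *
np.set_printoptions(precision=4,suppress=True)
s=bot.observe();print(s["clock"],s["position"],s["force"])
a=-.1606
def w(t): x=.062-.092*np.cos(t);return [.5462+np.cos(a)*x,-.0191+np.sin(a)*x,.062+.092*np.sin(t)]
ts=np.arange(-.1,1.9,.02)
for n in("scene","top"):
    g=bot.grab_frame(n);q=np.array([proj(g,w(t)) for t in ts])
    if n=="scene": save(g,"ball.png",(290,150,410,250),5)
    for r in bot.spot_point(g,"clamp_ball")[:2]:
        d=np.linalg.norm(q-r["position"],axis=1);i=d.argmin();print(n,r["conf"],r["position"],"theta",ts[i],"dist px",d[i])
E
python3 ball.py
```

```text
16.65 [ 0.5704 -0.023   0.1262] [-0.8183  0.2312 -0.4846]
scene 0.51 [345.3, 200.5] theta 0.8800000000000002 dist px 0.9273378347783956
```

Call:
carry_out(
  rows=[
    [[0, 0.004, -0.015, 0], [0, 0.004, -0.035, 0], [0, -0.01, -0.035, 0], [0, -0.025, -0.035, 0], [0, -0.025, -0.035, 0], [0, -0.026, -0.025, 0], [0, -0.028, -0.015, 0], [0, -0.033, -0.005, 0], [0, -0.038, 0.003, 0], [0, -0.042, 0.01, 0], [0, -0.042, 0.01, 0]],
  ],
)

```text
clock: 17.77
position: [0.5291, -0.0163, 0.115]
tool_rot: [-3.139, 0.0, 1.411]
force: [0.4, -0.0, -0.2]
grip_width: 0.0005
finger_force: 0.0
```

```bash
python3 ball.py
```

```text
17.7667 [ 0.5291 -0.0163  0.115 ] [ 0.3531 -0.0488 -0.2407]
scene 0.72 [341.4, 200.0] theta 0.40000000000000013 dist px 0.3834362766612406
```

View pics/ball.png

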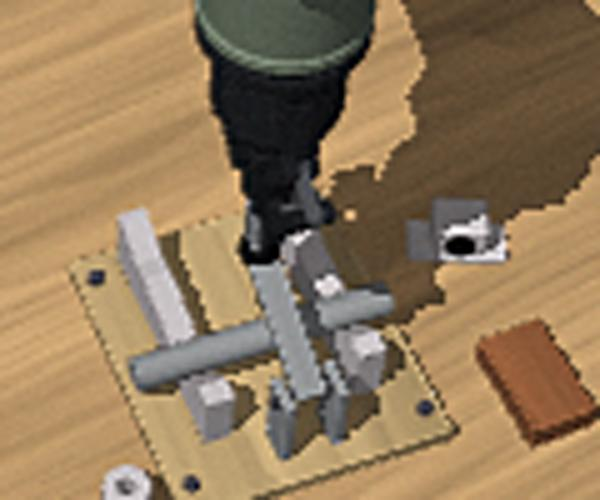

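The clamp arm is about 0.4 rad above level, with the fingertips on the ball (crop px (262,250)). I'll press on down.

Call:
carry_out(
  rows=[
    [[0, -0.005, 0.008, 0], [0, -0.008, 0.016, 0], [0, -0.01, 0.023, 0], [0, -0.011, 0.029, 0], [0, -0.012, 0.034, 0], [0, -0.012, 0.037, 0], [0, -0.012, 0.037, 0]],
  ],
)

```text
clock: 18.55
position: [0.5182, -0.0145, 0.0794]
tool_rot: [-3.141, 0.0, 1.41]
force: [-0.5, 0.6, 1.2]
grip_width: 0.0001
finger_force: 0.0
```

Call:
carry_out(
  rows=[
    [[0, 0, 0.001, 0], [0, 0, 0.002, 0], [0, 0, 0.002, 0]],
  ],
)

```text
clock: 18.8
position: [0.5186, -0.0145, 0.0782]
tool_rot: [3.141, -0.0, 1.41]
force: [-1.1, 0.3, -0.5]
grip_width: 0.0002
finger_force: 0.2
```

Call:
carry_out(
  rows=[
    [[0, 0, 0.001, 0], [0, 0, 0.002, 0], [0, 0, 0.002, 0]],
  ],
)

```text
clock: 19.05
position: [0.5185, -0.0145, 0.076]
tool_rot: [-3.142, -0.0, 1.41]
force: [-0.3, 0.6, 1.2]
grip_width: 0.0
finger_force: 0.4
```

Call:
carry_out(
  rows=[
    [[0, 0, 0.001, 0], [0, 0, 0.002, 0], [0, 0, 0.002, 0]],
  ],
)

```text
clock: 19.3
position: [0.5185, -0.0145, 0.0742]
tool_rot: [3.141, 0.0, 1.41]
force: [-1.9, -0.1, 8.1]
grip_width: 0.0002
finger_force: 3.6
```

Call:
carry_out(
  rows=[
    [[0, 0, 0.0005, 0], [0, 0, 0.0005, 0], [0, 0, 0.0005, 0]],
  ],
)

```text
clock: 19.55
position: [0.5185, -0.0145, 0.0739]
tool_rot: [3.141, 0.0, 1.41]
force: [-4.1, 0.4, 12.2]
grip_width: -0.0001
finger_force: 5.9
```

Call:
carry_out(
  rows=[
    [[0, 0, -0.02, 0], [0, 0, -0.05, 0], [0, 0, -0.09, 0], [0, -0.03, -0.12, 0], [0, -0.06, -0.14, 0], [0, -0.06, -0.14, 0], [0, -0.06, -0.14, 0]],
  ],
)

```text
clock: 20.13
position: [0.4591, -0.0051, 0.2149]
tool_rot: [3.139, 0.001, 1.41]
force: [0.3, -0.3, -0.3]
grip_width: 0.0001
finger_force: 0.0
```

```bash
python3 ball.py; python3 st.py
```

```text
20.1333 [ 0.4591 -0.0051  0.2149] [ 0.3283 -0.251  -0.2563]
scene 0.59 [339.8, 205.0] theta 0.020000000000000018 dist px 0.42737669241453924
20.3333 tool fix [-0.0878  0.0001] 0.21283291359057718 F [-0.0028 -0.2713] -0.22143986172400193 0.0
0.86 [335.8, 214.1] shaft fix@z58 [-0.0038 -0.0084] [-0.0176 -0.0918] [0.0098 0.0824]
0.86 [191.6, 199.3] shaft fix@z58 [-0.237  -0.4326] [-0.3176 -0.4753] [-0.1566 -0.3918]
```

View pics/ball.png

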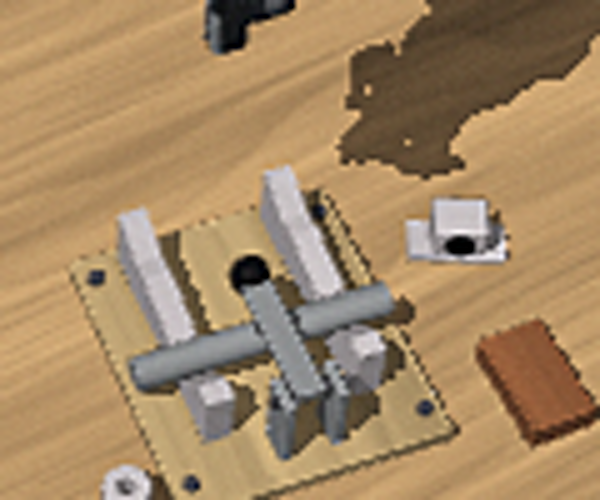

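The clamp is level on the seated shaft (ball at crop px (250,273), angle about 0.02 rad), and the gripper is well clear. Handing in.

```bash
python3 -c "
from workcell import bot
print(bot.job_done())"
```

```text
the job is handed in; nothing more can be done
None
```

The job is handed in, but no verdict came back: the shaft rested in the notch, was nudged over the crest, rolled free into the vee, and is now clamped at about 0.02 rad by the camera, with the gripper clear and nothing else on the bench touched.

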